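Reset the tripped breaker behind the charger's push-latch hatch

TASK

The bench battery charger has tripped: press the ribbed pad of the closed breaker hatch on its top once with a fingertip, gently, take the finger away and see that the hatch swings up and stays open. Then press the breaker's reset button inside fully home and leave the hatch standing open without ever pushing it back. Nothing is to be grasped or lifted, and the tools and cans about the charger stay where they are.

Things in the scene. Friction and masses are not known exactly. Their poses are not given: they have to be found in the camera images.
- charger: Bench battery charger, a green steel box 220 deep (x) x 300 wide (y), standing fast, its flat top panel 125 above the bench (screw heads 1 mm). Origin: centre of its underside, on the bench; x points to its back, y to its left, z up. The hatch covers a well in the middle of the top, 88 (x) x 95 (y: -52 to 43). Carrying handles stick out 27 at both ends (y), 95 high at most.
- hatch (a joint): Angle of the breaker hatch, a black cover 100 (x) x 102 (y) x 4 thick, hinged along its left (+y) edge; shut, its top is 139 above the bench, 14 over the panel. About 0 = shut, latched; negative = pressed in (stop -0.058); positive = open, free edge up. A damped spring swings it open within 2 s to its stop at 1.95, past upright, where it stays. Friction is low: a push would shut it again.
- hatch_pad (a point): Hatch's top face, middle of its ribbed push pad (36 x 22), near the free right edge; shut: charger x 0, y -33, z 139. Moves with the hatch; z = its outward normal. Push-push latch below it: push down 3.5 mm or more (stop at 4.6; about 3 N), then let the finger rise: the hatch is freed and follows the finger up with 1 to 2 N. Held down it does not open; shut to the stop again it latches again.
- hatch_hinge (a point): Point on the hatch's hinge axis at mid-width: charger x = 0, y = 47, z = 133; the axis runs along the charger's x. While opening, the hatch's free edge sweeps an arc of radius 100 about it; open, it leans 37 to the left of the hinge and is 93 high over it.
- reset_button (a joint): Travel of the breaker's reset button in m, straight down: 0 = tripped (out), stop at 0.006. It needs 4 to 5 N, snaps past a catch at about half way and then stays in, resting at about 0.0047; a part press springs back out.
- reset_top (a point): Top centre of the reset button, a white cap 16 in diameter in a 23 mm steel collar, in the well under the hatch: charger x = -20, y = 8; tripped z = 129 (4 over the panel), home about 124, collar top 119. Rims of the well are 24 away towards -x, 35 to the left, 60 to the right. The latch housing (x -11 to 11, y -43 to -25) and two fuse caps in the well stay 2 mm or more below the panel.
- socket: Steel wrench socket, a ring 28 in diameter, 38 high, standing loose on the charger's top to the right of the hatch. Origin: centre of its underside.
- oiler: Black pump oil can, 76 in diameter, 138 high with its thin spout, which reaches 78 from its axis along its x; its trigger reaches 55 the other way. Loose on the bench beside the charger. Origin: centre of its underside.
- spray_can: White spray can with a black cap, 65 in diameter, 186 high, loose on the bench beside the charger. Origin: centre of its underside.
- wrench: Steel wrench 190 long, 8 thick, lying on the bench behind the charger. Origin: its middle, underside; x along it.

How it is judged:
By the outcome, as a careful person would: the job done as asked, in the order asked, and still so for the second after the job is handed in, with the robot touching nothing.
It also fails if it takes over 38 s, if anything falls off the work surface, if the arm or the gripper's body presses on something with over 40 N, if the wrist force passes 120 N, or if a joint passes its speed limit or range.

ROBOT

A 6-joint arm with a two-finger parallel gripper is mounted at the origin on the work surface. World frame = base frame: x ahead of the robot, y to its left, z up, the work surface at z = 0. Lengths are in mm, angles in rad, forces in N, time in s.
With the tool pointing down it reaches from about 150 to 775 mm from the base axis. Payload 6.1 kg.
Tool frame: the origin (TCP) lies on the centre line of the jaws, within the pads' length; the fingertips stand 11 mm ahead of it and the grasp point (between the pads) lies 8 mm behind it; z points along the fingers, y is the line along which they close (so a half turn about z gives the same grasp; the last joint's range is limited). The gripper opens to 85 mm and grips with 20 to 120 N. Pads are 22 mm wide; open, the fingers measure 114 mm over their backs; the gripper's body (76 mm by 85 mm) begins 54 mm behind the grasp point. The pads swing forward as they close: fully open they stand 13 mm farther back than shut.
Start: joints at [0, 0.126, -0.04, 1.405, 0, 1.571], TCP at [524.984, -0, 221.395] pointing down, gripper open.
Joint ranges: [-2.72, 2.72], [-0.95, 1.95], [-1.27, 1.35], [-1.78, 2.02], [-1.46, 1.47], [-3.14, 3.14]. Speed limits (rad/s): [2.39, 2.39, 3.01, 3.14, 3.14, 3.14].

INTERFACE

Orientations are given as a rotation vector (axis times angle).
In Python, from plant import * gives the robot as it stands.
- The arm moves only by the shell command python3 -m jog 'ROWS' [FORCE]. ROWS is JSON, a list that holds one entry, the list of rows, each a list of 5 numbers: the shift along the tool's x, y, z in cm, then the turn about the tool's z in rad, then the opening, from 0 (shut) to 1 (fully open). A call has 1 to 20 rows; each row shifts and turns the commanded pose from where the row before left it, along the tool's axes as they then stand; what a row does not reach is not made up. A row lasts 1/10 s, in which the tool goes at most 50 mm and 8.59 degrees, less where a joint would pass 70% of its speed; a pose out of reach is approached as far as the arm can. A call is refused whole if a number of a shift passes 5 or a number of a turn 0.15, either way. A call with a gripper value outside its range is refused whole. The fingers move at their own pace and stop on an object; FORCE is the grip in N (left out, the last holds). Time passes only in rows, so rows that do not move let the fingers close. It gives the time, the measured TCP pose, the force, the opening and the grip force at its end, in the units of the state.
- get_state(): the state, without advancing time (a new reading comes with each control period).
- read_camera(name): name is "scene" or "side" or "wrist"; returns a dict with "color" (420x560x3 uint8, red, green, blue), "z_map" (420x560 float32, mm along the optical axis (not along the pixel's ray), 0 where there is no reading), "fx", "fy", "cx", "cy" (pixels), "position" and "rotation" of the camera in the world; the wrist camera has in their place "T_tool_cam" (4x4, takes a point from camera to tool coordinates, whose origin is the TCP and whose axes are the flange's). Camera axes: x right, y up, looking along -z (the intrinsics and any distortion apply to the point x, -y, -z); pixel columns grow to the right and rows downward; lengths in mm; the calibration is good to about 2 mm. A picture is of the moment at which its call begins: read the wrist's pose just before it.
- sign_off(): hands the job in; it is judged then, once.
The state is a dict: "time_s": time; "q": joint angles; "joint_velocities": joint speeds; "effort": joint torques, N m; "tool_pos": TCP position; "ee_rot": TCP orientation; "wrist_force": force on the tool from outside, world axes, zero at the start; "wrist_torque": the same for the moment, N m; "width": opening from 0.0 (shut) to 1.0 (fully open); "grasp_force": force on a finger pad.
Only numpy, scipy, OpenCV 4.12 (cv2) and the standard library are available. Lean on these libraries where they do the work, as an engineer would, in place of code of your own. Each camera call takes 0.05 s, during which the arm holds its last target. There are 200 camera calls.

## Working session

There is one attempt and no reset: what is moved stays moved. The work goes in short steps, Python scripts to look and compute and a shell command to move; the robot and the scene stay as the last step left them, time stands still between calls to the robot, and variables do not carry over. Pictures are saved under pics/ and viewed, at most 10 in all, crops included, and the job is handed in when it is done.

```bash
mkdir -p pics
cat > h.py <<'E'
from plant import *
import numpy as np, cv2
from scipy.spatial.transform import Rotation as R
def cam(n):
    s=get_state(); c=read_camera(n)
    if n=="wrist":
        T=np.eye(4);T[:3,:3]=R.from_rotvec(s["ee_rot"]).as_matrix();T[:3,3]=s["tool_pos"]
        T=T@np.array(c["T_tool_cam"]);c["Rm"]=T[:3,:3];c["p"]=T[:3,3]
    else:
        r=np.array(c["rotation"],float);c["Rm"]=r if r.shape==(3,3) else R.from_rotvec(r).as_matrix() if r.size==3 else R.from_quat(r).as_matrix();c["p"]=np.array(c["position"])
    return c
def ray(c,u,v): return c["Rm"]@np.array([(u-c["cx"])/c["fx"],-(v-c["cy"])/c["fy"],-1])
def plane(c,u,v,z): d=ray(c,u,v);return c["p"]+d*(z-c["p"][2])/d[2]
def depth(c,u,v): return c["p"]+ray(c,u,v)*c["z_map"][int(v),int(u)]
def world(c):
    v,u=np.mgrid[:420,:560];d=np.stack([(u-c["cx"])/c["fx"],-(v-c["cy"])/c["fy"],-np.ones(u.shape)],-1)
    return c["p"]+(d*c["z_map"][...,None])@c["Rm"].T
E
python3 - <<'E'
from h import *
import pickle
s=get_state();print(s)
D={n:cam(n) for n in("scene","side","wrist")}
pickle.dump(D,open("d0.pkl","wb"))
for n in D: print(n,{k:v for k,v in D[n].items() if k not in("color","z_map")})
im=np.vstack([np.hstack([D["scene"]["color"],D["side"]["color"]]),np.hstack([D["wrist"]["color"],D["wrist"]["color"]*0])])
cv2.imwrite("pics/a.png",cv2.resize(im[...,::-1],(800,600),interpolation=cv2.INTER_AREA))
E
```

```text
{'time_s': 0.0, 'q': array([-3.04320477e-05,  1.26379705e-01, -4.06104909e-02,  1.40540912e+00,
       -1.20501119e-05,  1.57079375e+00]), 'joint_velocities': array([ 5.63070460e-04,  2.53867637e-03,  7.84170089e-05, -4.19661876e-04,
        7.19221784e-04,  2.21502770e-04]), 'effort': array([-1.88969068e-03, -4.35916471e+01,  3.52923596e+01,  1.73015334e-02,
       -7.00984879e-05, -2.14169546e-05]), 'tool_pos': array([ 5.24570804e+02, -1.96438679e-02,  2.20627508e+02]), 'ee_rot': array([-2.22067654e+00, -2.22061471e+00,  1.79319095e-03]), 'wrist_force': array([-0.07105453,  0.59139319, -0.65513321]), 'wrist_torque': array([ 0.04206292, -0.01662768, -0.03547483]), 'grasp_force': 0.0, 'width': 0.9988474444686334}
scene {'fx': 388.3710710382749, 'fy': 388.3710710382749, 'cx': 279.71615887733856, 'cy': 204.07184040549242, 'position': array([1235.64610418, -160.62519133,  970.97801937]), 'rotation': array([0.57047162, 0.41510785, 1.14995256]), 'Rm': array([[ 0.35934623, -0.73001282,  0.58133602],
       [ 0.93301129,  0.2937152 , -0.20789736],
       [-0.01897949,  0.6171002 ,  0.786655
[... 514 characters left out ...]
'fx': 337.1844314984281, 'fy': 337.1844314984281, 'cx': 278.4472419604367, 'cy': 210.10060033057326, 'T_tool_cam': array([[-2.40155577e-04,  9.63264425e-01,  2.68554632e-01,
         6.84046321e+01],
       [ 9.99999962e-01,  2.67044639e-04, -6.35961206e-05,
         6.87656567e-01],
       [-1.32975955e-04,  2.68554607e-01, -9.63264453e-01,
        -1.53329410e+02],
       [ 0.00000000e+00,  0.00000000e+00,  0.00000000e+00,
         1.00000000e+00]]), 'Rm': array([[ 9.99999142e-01, -8.90138771e-05,  1.30673976e-03],
       [-2.65169567e-04,  9.63268140e-01,  2.68541282e-01],
       [-1.28264468e-03, -2.68541399e-01,  9.63267290e-01]]), 'p': array([525.53453305,  68.40604404, 374.04475117])}
```

View pics/a.png

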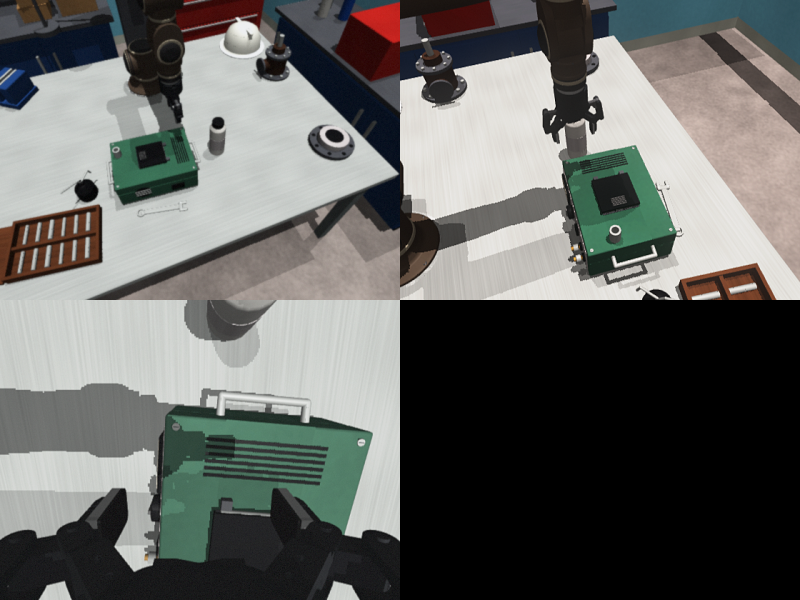

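The composite (0.714 scale) shows the charger just beyond the tool. The hatch is at about (152,153) in scene and (615,193) in side, with the ribbed pad towards the socket. The socket is at (116,153) in scene and (614,232) in side, the white spray can is beyond the left end, and the oiler is at the right end.

Run:
```python
from h import *
import pickle
D=pickle.load(open("d0.pkl","rb"))
for n in("scene","side"):
    c=D[n];W=world(c);hsv=cv2.cvtColor(c["color"],cv2.COLOR_RGB2HSV);z=W[...,2]
    box=(W[...,0]>350)&(W[...,0]<750)&(abs(W[...,1])<300)
    g=box&(hsv[...,0]>60)&(hsv[...,0]<95)&(hsv[...,1]>70)&(z>110)&(z<135)
    print(n,"green",g.sum(),np.percentile(z[g],[5,50,95]))
    top=box&(z>115)&(z<150)
    m=cv2.morphologyEx(g.astype(np.uint8),cv2.MORPH_CLOSE,np.ones((5,5)))
    k=max(cv2.findContours(m,0,2)[0],key=cv2.contourArea)
    P=np.float32([plane(c,*p[0],125)[:2] for p in k]);r=cv2.minAreaRect(P);print(" top rect",r,cv2.boxPoints(r).round(1).tolist())
    h=np.zeros(m.shape,np.uint8);cv2.fillPoly(h,[cv2.convexHull(k)],1)
    b=((h>0)&(hsv[...,2]<75)&(z>130)&(z<150)).astype(np.uint8)
    b=cv2.morphologyEx(b,cv2.MORPH_CLOSE,np.ones((5,5)));b=cv2.morphologyEx(b,cv2.MORPH_OPEN,np.ones((5,5)))
    k=max(cv2.findContours(b,0,2)[0],key=cv2.contourArea)
    P=np.float32([plane(c,*p[0],139)[:2] for p in k]);r=cv2.minAreaRect(P);print(" hatch rect",r,"z",np.median(z[b>0]),cv2.boundingRect(k))
    # ribs: brighter within hatch
    hh=np.zeros(m.shape,np.uint8);cv2.fillPoly(hh,[cv2.convexHull(k)],1)
    s=box&(z>152)&(z<200)&(h>0)
    print(" socket",np.median(W[s],0),s.sum())
    for nm,q in(("spray",box&(z>150)),):
        Q=W[q]; 
        for lo in (Q[:,1]>120,): print(" spray",np.median(Q[lo],0),lo.sum())
    x,y,w,hg=cv2.boundingRect(k);cr=c["color"][y-45:y+hg+45,x-55:x+w+55,::-1];cr=cv2.resize(cr,(400,400*cr.shape[0]//cr.shape[1]));print(x-55,y-45,cr.shape,400/(w+110))
    cv2.imwrite(f"pics/c_{n}.png",cr)
a,b=[cv2.imread(f"pics/c_{n}.png") for n in("scene","side")];H=min(a.shape[0],b.shape[0]);cv2.imwrite("pics/c.png",np.hstack([a[:H],b[:H]]))
```

```text
scene green 6072 [120.58611675 124.56519291 127.22552051]
 top rect ((592.728271484375, -124.38233947753906), (298.5451965332031, 228.62887573242188), 85.11167907714844) [[466.1000061035156, -263.3999938964844], [693.9000244140625, -282.8999938964844], [719.2999877929688, 14.600000381469727], [491.5, 34.099998474121094]]
 hatch rect ((588.988037109375, -124.4859848022461), (105.95633697509766, 104.22776794433594), 84.36666870117188) z 138.81797728542222 (190, 199, 44, 36)
 socket [ 541.86247843 -242.22807398  161.22990408] 82
 spray [579.25156299 150.00401206 177.02460652] 385
135 154 (327, 400, 3) 2.5974025974025974
side green 12461 [122.75875327 125.62140634 127.95508779]
 top rect ((583.505615234375, -124.79721069335938), (306.754638671875, 219.4503173828125), 85.18270111083984) [[461.29998779296875, -268.3999938964844], [680.0, -286.79998779296875], [705.7000122070312, 18.799999237060547], [487.0, 37.29999923706055]]
 hatch rect ((584.0675048828125, -124.68303680419922), (106.79386138916016, 100.77079010009766), 84.35970306396484) z 139.9675656733358 (269, 242, 66, 55)
 socket [ 537.42637153 -241.53123493  162.32378005] 216
 spray [563.49758612 134.7191825  155.62453723] 175
214 197 (329, 400, 3) 2.272727272727273
```

View pics/c.png

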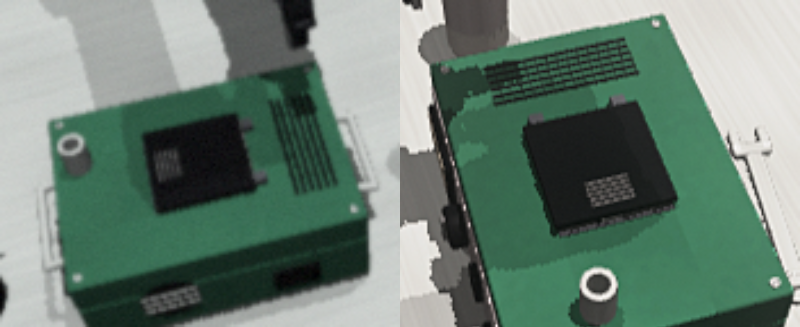

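The crops show the hatch black and shut. Its hinge lugs are on the left and the ribbed pad is near the right edge, at scene crop (167,164) and side crop (210,189). The next script triangulates the pad from both views and derives the button target.

```bash
python3 - <<'E'
from h import *
import pickle
D=pickle.load(open("d0.pkl","rb"))
uv={"scene":(135+167/2.597,154+164/2.597),"side":(214+210/2.273,197+189/2.273)}
A=np.zeros((3,3));b=np.zeros(3)
for n,(u,v) in uv.items():
    c=D[n];d=ray(c,u,v);d/=np.linalg.norm(d);M=np.eye(3)-np.outer(d,d);A+=M;b+=M@c["p"];print(n,plane(c,u,v,139),depth(c,u,v))
print("tri",np.linalg.solve(A,b))
a=np.radians(-5.2);O=np.array([586.5,-122.6]);x=np.array([np.cos(a),np.sin(a)]);y=np.array([-x[1],x[0]])
print("pad from hatch rect",O-33*y,"button",O-20*x+8*y)
E
python3 -m jog '[[[0,0,0,-0.15,0]]]'; python3 -c "
from plant import *
print(get_state()['q'])"
```

```text
scene [ 582.12603784 -155.62472054  139.        ] [ 582.18997473 -155.62520976  139.08139625]
side [ 583.4474542  -152.95229245  139.        ] [ 582.876984   -154.21722364  141.03963353]
tri [ 583.15278715 -155.01622775  141.04564785]
pad from hatch rect [ 583.50912485 -155.46418515] button [ 567.30737267 -112.82027321]
time_s: 0.25
tool_pos: [524.8, 0.0, 221.0]
ee_rot: [-2.045, -2.384, 0.001]
wrist_force: [-0.7, -0.1, 0.3]
width: 0.858
grasp_force: 0.0
[ 2.48838800e-05  1.26117263e-01 -4.01292245e-02  1.40538417e+00
 -1.76141214e-05  1.41793490e+00]
```

```bash
python3 -m jog '[[[0,0,-1,-0.15,0],[0,0,-1,-0.15,0],[0,0,-1,-0.15,0],[0,0,-1,-0.15,0],[0,0,-1,-0.15,0],[0,0,0,-0.15,0],[0,0,0,-0.15,0],[0,0,0,-0.15,0],[0,0,0,-0.15,0],[0,0,0,-0.15,0],[0,0,0,-0.15,0],[0,0,0,-0.15,0],[0,0,0,-0.15,0],[0,0,0,-0.15,0],[0,0,0,-0.15,0],[0,0,0,-0.15,0],[0,0,0,-0.15,0],[0,0,0,-0.15,0],[0,0,0,-0.15,0],[0,0,0,-0.05,0]]]'
cat > to.py <<'E'
from h import *
import sys
s=get_state();t=np.array(eval(sys.argv[1]),float);M=R.from_rotvec(s["ee_rot"]).as_matrix()
print(s["time_s"],s["tool_pos"],s["q"].round(2),"tool cm",(M.T@(t-s["tool_pos"])/10).round(2),"F",s["wrist_force"].round(2),"xaxis",M[:,0].round(3))
E
python3 to.py '[583.3,-155.3,200]'
```

```text
time_s: 2.25
tool_pos: [524.8, -0.0, 271.1]
ee_rot: [2.122, -2.316, -0.001]
wrist_force: [0.2, 0.2, -0.3]
width: -0.003
grasp_force: 0.0
2.25 [ 5.24828138e+02 -5.13566881e-03  2.71054952e+02] [-0.    0.13  0.08  1.52  0.   -1.48] tool cm [14.96 -7.19  7.1 ] F [ 0.24  0.18 -0.25] xaxis [-0.087 -0.996  0.   ]
```

```bash
python3 -m jog '[[[2.5,-1.2,0,0,0],[2.5,-1.2,0,0,0],[2.5,-1.2,0.5,0,0],[2.5,-1.2,1,0,0],[2.5,-1.2,1,0,0],[2.46,-1.19,1,0,0],[0,0,1.5,0,0],[0,0,1.5,0,0],[0,0,0.5,0,0],[0,0,0,0,0]]]'
python3 to.py '[583.3,-155.3,150]'
python3 - <<'E'
from h import *
import pickle
D={n:cam(n) for n in("wrist","side")}
pickle.dump(D,open("d1.pkl","wb"))
cv2.imwrite("pics/d.png",cv2.resize(np.hstack([D["wrist"]["color"],D["side"]["color"][120:]if 0 else D["side"]["color"]])[...,::-1],(800,300),interpolation=cv2.INTER_AREA))
E
```

```text
time_s: 3.25
tool_pos: [582.3, -155.4, 200.5]
ee_rot: [2.117, -2.32, -0.003]
wrist_force: [0.9, -0.0, 0.1]
width: -0.003
grasp_force: 0.0
3.25 [ 582.32330671 -155.35153096  200.45377243] [-0.26  0.28  0.1   1.4   0.   -1.74] tool cm [-0.01 -0.11  5.05] F [ 0.89 -0.05  0.13] xaxis [-0.091 -0.996 -0.   ]
```

View pics/d.png

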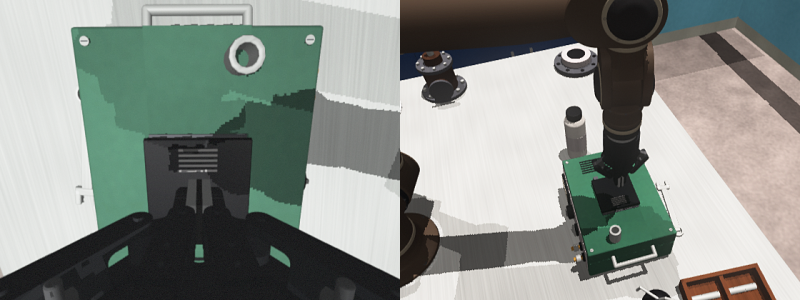

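The wrist view shows the ribbed pad at (197,160), directly ahead of the closed fingertips at (197,185). The socket is at (247,55), well clear. I'll cast the pad ray as a check before descending.

```bash
python3 - <<'E'
from h import *
import pickle
c=pickle.load(open("d1.pkl","rb"))["wrist"]
for p in((197,160),(171,146),(220,173),(145,137),(251,137)): 
    u,v=p[0]/.7143,p[1]/.7143;print(p,plane(c,u,v,139).round(1),depth(c,u,v).round(1))
# fingertip lowest surface depth
W=world(c);print("tip", [ (v,W[v,276].round(0)) for v in range(244,300,8)])
E
python3 -m jog '[[[0,-0.1,0.5,0,0],[0,0,1,0,0],[0,0,1,0,0],[0,0,0.5,0,0],[0,0,0,0,0]]]'
python3 to.py '[583.3,-155.3,150]'
```

```text
(197, 160) [ 584.8 -153.6  139. ] [ 584.8 -154.1  140.6]
(171, 146) [ 607.4 -169.3  139. ] [ 607.2 -169.7  140.6]
(220, 173) [ 564.3 -138.6  139. ] [ 564.3 -139.2  140.5]
(145, 137) [ 630.  -179.9  139. ] [ 633.3 -177.2  125.7]
(251, 137) [ 533.7 -171.   139. ] [ 531.  -167.8  125.8]
tip [(244, array([ 586., -140.,  140.])), (252, array([ 583., -166.,  217.])), (260, array([ 583., -166.,  225.])), (268, array([ 583., -166.,  234.])), (276, array([ 583., -166.,  239.])), (284, array([ 583., -166.,  246.])), (292, array([ 583., -165.,  249.]))]
time_s: 3.85
tool_pos: [583.2, -155.4, 170.0]
ee_rot: [2.117, -2.32, -0.003]
wrist_force: [-0.3, 0.4, 0.2]
width: 0.003
grasp_force: 0.0
3.85 [ 583.20289288 -155.40337666  169.97433784] [-0.26  0.28  0.04  1.33 -0.   -1.74] tool cm [-0.01 -0.01  2.  ] F [-0.35  0.4   0.17] xaxis [-0.091 -0.996 -0.   ]
```

```bash
python3 -m jog '[[[0,0,0.6,0,0],[0,0,0.6,0,0],[0,0,0.5,0,0],[0,0,0,0,0],[0,0,0,0,0]]]'; python3 -m jog '[[[0,0,0.1,0,0],[0,0,0.1,0,0],[0,0,0.1,0,0],[0,0,0,0,0]]]'; python3 -m jog '[[[0,0,0.1,0,0],[0,0,0,0,0]]]' ; python3 -m jog '[[[0,0,0.1,0,0],[0,0,0,0,0]]]'
```

```text
time_s: 4.35
tool_pos: [583.8, -155.6, 154.3]
ee_rot: [2.117, -2.321, -0.0]
wrist_force: [0.1, -0.4, 0.3]
width: -0.0
grasp_force: 0.0
time_s: 4.75
tool_pos: [583.8, -155.6, 151.3]
ee_rot: [2.117, -2.321, -0.0]
wrist_force: [-0.7, 0.4, 0.1]
width: 0.001
grasp_force: 0.0
time_s: 4.95
tool_pos: [583.9, -155.7, 150.3]
ee_rot: [2.117, -2.321, -0.0]
wrist_force: [-1.3, 0.2, -1.0]
width: 0.005
grasp_force: 0.0
time_s: 5.15
tool_pos: [583.8, -155.6, 149.2]
ee_rot: [2.117, -2.321, -0.0]
wrist_force: [0.2, 0.4, 0.2]
width: 0.006
grasp_force: 0.0
```

```bash
for i in 1 2 3; do python3 -m jog '[[[0,0,0.1,0,0],[0,0,0,0,0]]]' | grep -E 'pos|wrist'; done
```

```text
tool_pos: [583.8, -155.6, 148.2]
wrist_force: [-0.3, -0.5, -0.5]
tool_pos: [583.8, -155.7, 147.3]
wrist_force: [-0.2, 0.8, -0.8]
tool_pos: [583.8, -155.6, 146.2]
wrist_force: [0.3, -0.3, -0.1]
```

```bash
for i in 1 2; do python3 -m jog '[[[0,0,0.1,0,0],[0,0,0,0,0]]]' | grep -E 'pos|wrist'; done
python3 - <<'E'
from h import *
c=cam("side");v0,u0=225,240
cv2.imwrite("pics/e.png",cv2.resize(c["color"][v0:v0+120,u0:u0+150,::-1],(750,600),interpolation=cv2.INTER_CUBIC))
E
```

```text
tool_pos: [583.8, -155.6, 145.3]
wrist_force: [-0.4, 0.7, -0.6]
tool_pos: [583.8, -155.6, 144.2]
wrist_force: [0.0, 0.5, 0.2]
```

View pics/e.png

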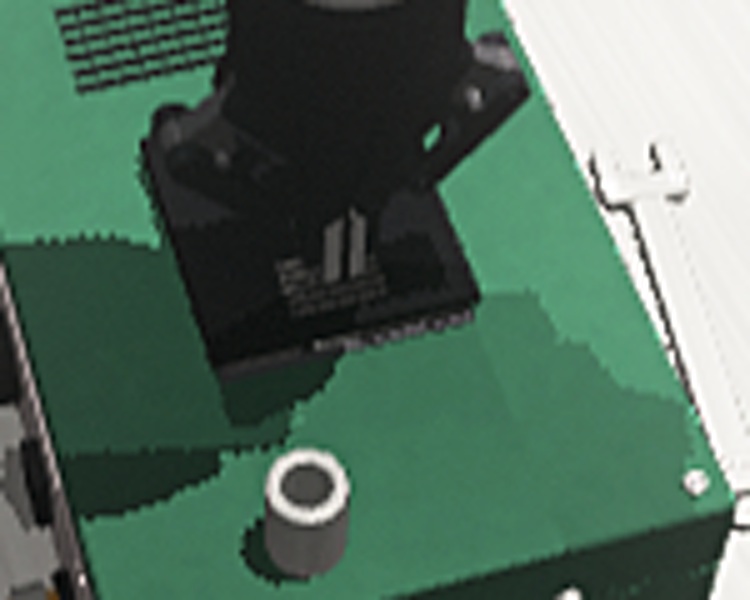

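The shut fingertips, at (345,275), are over the pad and centred on it. There is no contact yet, so I'll keep descending in 1 mm steps.

```bash
for i in 1 2 3; do python3 -m jog '[[[0,0,0.1,0,0],[0,0,0,0,0]]]' | grep -E 'pos|wrist'; done
```

```text
tool_pos: [583.8, -155.6, 143.3]
wrist_force: [0.2, -0.7, -0.4]
tool_pos: [583.8, -155.6, 142.2]
wrist_force: [-0.8, -1.3, 0.1]
tool_pos: [583.8, -155.6, 141.2]
wrist_force: [0.6, 0.4, -0.3]
```

```bash
python3 to.py '[583.3,-155.3,150]'; python3 -m jog '[[[0,0,0.1,0,0],[0,0,0,0,0]]]' | grep -E 'time|pos|wrist'
```

```text
6.8 [ 583.8422777  -155.61839896  141.23416764] [-0.26  0.29 -0.02  1.27  0.   -1.74] tool cm [-0.03  0.06 -0.88] F [ 0.57  0.36 -0.27] xaxis [-0.091 -0.996 -0.   ]
time_s: 7.0
tool_pos: [583.8, -155.6, 140.2]
wrist_force: [0.2, 0.2, 0.1]
```

Run:
```python
from h import *
s=get_state();print(s["effort"],s["width"],s["wrist_torque"])
for n in("side","scene","wrist"):
    c=cam(n);W=world(c);m=(abs(W[...,0]-583.5)<70)&(abs(W[...,1]+124)<60)&(W[...,2]>129)&(W[...,2]<150)
    print(n,m.sum(),np.percentile(W[m][:,2],[5,50,95]))
    r=m&(W[...,1]<-140);l=m&(W[...,1]>-110);print("right/left z",np.median(W[r][:,2]),np.median(W[l][:,2]))
    t=(abs(W[...,0]-583.5)<18)&(abs(W[...,1]+155)<18)&(W[...,2]>142)&(W[...,2]<200);print("finger lowest",t.sum(),np.percentile(W[t][:,2],[0,2,5,20]) if t.sum() else 0)
    if n=="wrist": cv2.imwrite("pics/f.png",c["color"][...,::-1])
    if n=="side": cv2.imwrite("pics/g.png",cv2.resize(c["color"][225:345,240:390,::-1],(750,600),interpolation=cv2.INTER_CUBIC))
```

```text
[ 3.74935762e-04 -5.36666000e+01  3.50681341e+01 -3.30209511e-02
  7.62893364e-05 -2.99666033e-05] 0.000865187654470406 [ 4.79889249e-03 -5.52693267e-06  7.41125325e-03]
side 1313 [134.6815601  139.87906055 142.21291398]
right/left z 139.90866760122356 139.46870032938034
finger lowest 268 [142.04692716 142.27574565 142.69011466 162.46037931]
scene 1098 [134.4599769  138.74400875 141.22218188]
right/left z 139.0676736377908 138.31219658217327
finger lowest 43 [142.04650332 142.27816315 142.55929611 157.34651035]
wrist 13411 [138.28186106 140.39167857 141.4677756 ]
right/left z 140.4084011292147 140.13857904743367
finger lowest 4445 [142.00606951 155.03620393 159.21097786 169.83489704]
```

View pics/g.png

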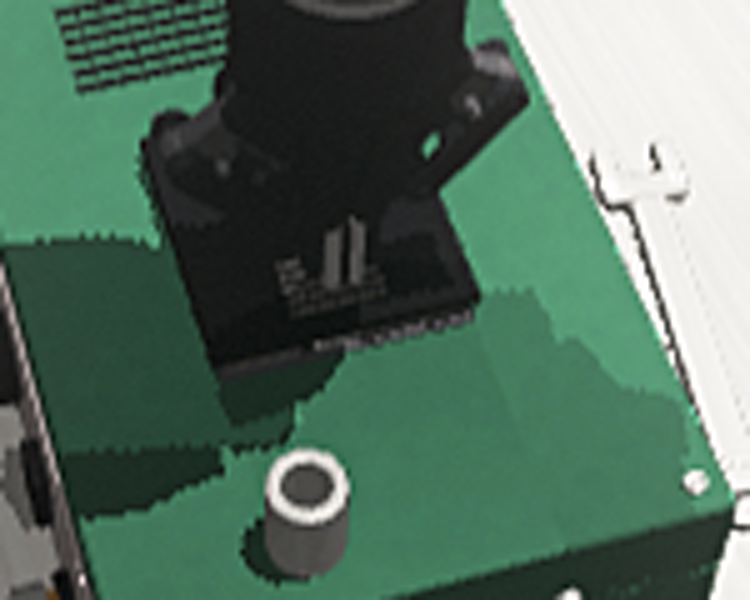

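View pics/f.png

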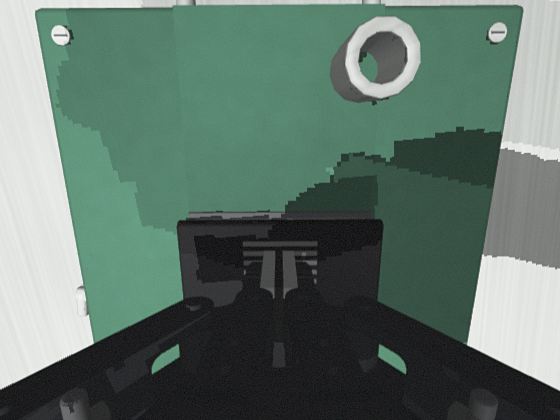

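The side view shows the tips (345,285) just above the pad. The wrist view shows the tips (268,255) and (290,255) overlapping the pad ribs (280,250). The hatch is still shut, so I'll measure the tip height.

Run:
```python
from h import *
c=cam("wrist");W=world(c)
for u in (266,291): print(u,[(v,*W[v,u].round(0)) for v in range(242,280,3)])
c=cam("side");W=world(c)
for u in (305,307,311): print(u,[(v,*W[v,u].round(0)) for v in range(268,292,2)])
```

```text
266 [(242, np.float64(590.0), np.float64(-166.0), np.float64(142.0)), (245, np.float64(590.0), np.float64(-164.0), np.float64(142.0)), (248, np.float64(590.0), np.float64(-162.0), np.float64(140.0)), (251, np.float64(589.0), np.float64(-166.0), np.float64(155.0)), (254, np.float64(589.0), np.float64(-167.0), np.float64(159.0)), (257, np.float64(589.0), np.float64(-167.0), np.float64(162.0)), (260, np.float64(589.0), np.float64(-166.0), np.float64(165.0)), (263, np.float64(589.0), np.float64(-167.0), np.float64(168.0)), (266, np.float64(589.0), np.float64(-166.0), np.float64(171.0)), (269, np.float64(588.0), np.float64(-167.0), np.float64(174.0)), (272, np.float64(588.0), np.float64(-167.0), np.float64(176.0)), (275, np.float64(588.0), np.float64(-167.0), np.float64(180.0)), (278, np.float64(588.0), np.float64(-166.0), np.float64(181.0))]
291 [(242, np.float64(578.0), np.float64(-165.0), np.float64(142.0)), (245, np.float64(578.0), np.float64(-162.0), np.float64(140.0)), (248, np.float64(578.0), np.float64(-161.0), np.float64(141.0)), (251, np.float64(578.0), np.float64(-166.0), np.fl
[... 2254 characters left out ...]
64(585.0), np.float64(-166.0), np.float64(186.0)), (272, np.float64(585.0), np.float64(-167.0), np.float64(181.0)), (274, np.float64(586.0), np.float64(-167.0), np.float64(175.0)), (276, np.float64(586.0), np.float64(-166.0), np.float64(168.0)), (278, np.float64(586.0), np.float64(-166.0), np.float64(162.0)), (280, np.float64(586.0), np.float64(-167.0), np.float64(157.0)), (282, np.float64(589.0), np.float64(-160.0), np.float64(140.0)), (284, np.float64(587.0), np.float64(-165.0), np.float64(141.0)), (286, np.float64(586.0), np.float64(-168.0), np.float64(140.0)), (288, np.float64(584.0), np.float64(-172.0), np.float64(140.0)), (290, np.float64(584.0), np.float64(-172.0), np.float64(134.0))]
```

The tips stand at about z = 154, 14 mm above the TCP reading and not below it, so there are some 13 mm still to go to the hatch.

```bash
python3 -m jog '[[[0,0,0.3,0,0],[0,0,0.3,0,0],[0,0,0.3,0,0],[0,0,0,0,0]]]' | grep -E 'pos|wrist'; for i in 1 2 3; do python3 -m jog '[[[0,0,0.1,0,0],[0,0,0,0,0]]]' | grep -E 'pos|wrist'; done
```

```text
tool_pos: [583.5, -155.5, 130.6]
wrist_force: [0.2, -0.6, -0.5]
tool_pos: [583.9, -155.6, 130.3]
wrist_force: [-0.8, -0.9, 0.2]
tool_pos: [584.0, -155.7, 129.5]
wrist_force: [0.1, 0.7, 1.1]
tool_pos: [584.0, -155.7, 128.6]
wrist_force: [-0.4, -0.5, 1.0]
```

```bash
for i in 1 2; do python3 -m jog '[[[0,0,0.1,0,0],[0,0,0,0,0]]]' | grep -E 'time|pos|wrist'; done;  python3 -m jog '[[[0,0,0.05,0,0],[0,0,0,0,0]]]' | grep -E 'time|pos|wrist'
```

```text
time_s: 8.45
tool_pos: [584.0, -155.8, 127.5]
wrist_force: [0.9, -0.9, 2.4]
time_s: 8.65
tool_pos: [584.0, -155.8, 126.4]
wrist_force: [0.0, -0.6, 2.7]
time_s: 8.85
tool_pos: [584.0, -155.8, 125.9]
wrist_force: [-0.2, -0.5, 1.1]
```

```bash
for i in 1 2; do python3 -m jog '[[[0,0,0.05,0,0],[0,0,0,0,0]]]' | grep -E 'pos|wrist'; done
```

```text
tool_pos: [584.0, -155.7, 125.4]
wrist_force: [0.4, -1.7, 2.3]
tool_pos: [583.9, -155.7, 124.9]
wrist_force: [1.3, -2.2, 1.7]
```

```bash
for i in 1 2; do python3 -m jog '[[[0,0,0.05,0,0],[0,0,0,0,0]]]' | grep -E 'pos|wrist'; done
```

```text
tool_pos: [584.0, -155.7, 124.8]
wrist_force: [0.1, -2.2, 3.7]
tool_pos: [584.0, -155.7, 124.7]
wrist_force: [-1.2, -1.9, 6.5]
```

Run:
```python
from h import *
c=cam("wrist");W=world(c)
for u in (200,230,330,360): print(u,[(v,*W[v,u].round(1)) for v in (216,222,228,236,244)])
```

```text
200 [(216, np.float64(619.5), np.float64(-181.3), np.float64(125.5)), (222, np.float64(619.6), np.float64(-178.8), np.float64(126.9)), (228, np.float64(619.2), np.float64(-176.8), np.float64(130.0)), (236, np.float64(618.8), np.float64(-174.2), np.float64(133.6)), (244, np.float64(619.3), np.float64(-170.4), np.float64(133.9))]
230 [(216, np.float64(605.5), np.float64(-180.0), np.float64(125.3)), (222, np.float64(605.4), np.float64(-177.8), np.float64(127.9)), (228, np.float64(605.2), np.float64(-175.9), np.float64(131.1)), (236, np.float64(605.0), np.float64(-173.3), np.float64(134.8)), (244, np.float64(605.5), np.float64(-169.6), np.float64(135.0))]
330 [(216, np.float64(558.4), np.float64(-175.6), np.float64(125.2)), (222, np.float64(558.8), np.float64(-173.4), np.float64(127.4)), (228, np.float64(559.5), np.float64(-172.0), np.float64(131.8)), (236, np.float64(560.0), np.float64(-168.9), np.float64(134.0)), (244, np.float64(560.2), np.float64(-165.0), np.float64(133.9))]
360 [(216, np.float64(544.1), np.float64(-174.1), np.float64(124.6)), (222, np.float64(545.0), np.float64(-172.4), np.float64(128.3)), (228, np.float64(545.6), np.float64(-170.3), np.float64(130.7)), (236, np.float64(546.3), np.float64(-167.4), np.float64(133.3)), (244, np.float64(547.0), np.float64(-164.6), np.float64(135.9))]
```

The hatch is down about 5 mm, at its stop, with 6.5 N. I'll release it upward and to the right.

```bash
python3 -m jog '[[[0,0,-0.5,0,0],[0,0,-1.5,0,0],[0,0,-2.5,0,0],[0.5,0,-3,0,0],[1,0,-3,0,0],[1,0,-3,0,0],[1,0,-2,0,0],[0,0,0,0,0],[0,0,0,0,0],[0,0,0,0,0],[0,0,0,0,0],[0,0,0,0,0],[0,0,0,0,0],[0,0,0,0,0],[0,0,0,0,0],[0,0,0,0,0],[0,0,0,0,0],[0,0,0,0,0],[0,0,0,0,0]]]'
python3 - <<'E'
from h import *
import pickle
D={n:cam(n) for n in("wrist","side","scene")};pickle.dump(D,open("d2.pkl","wb"))
im=np.vstack([np.hstack([D["wrist"]["color"],D["side"]["color"]]),np.hstack([D["scene"]["color"],cv2.resize(D["scene"]["color"][130:270,100:287],(560,420))])])
cv2.imwrite("pics/i.png",cv2.resize(im[...,::-1],(800,600),interpolation=cv2.INTER_AREA))
E
```

```text
time_s: 11.6
tool_pos: [580.7, -190.5, 278.9]
ee_rot: [-2.117, 2.321, -0.0]
wrist_force: [-0.3, 0.3, -0.7]
width: -0.002
grasp_force: 0.0
```

View pics/i.png

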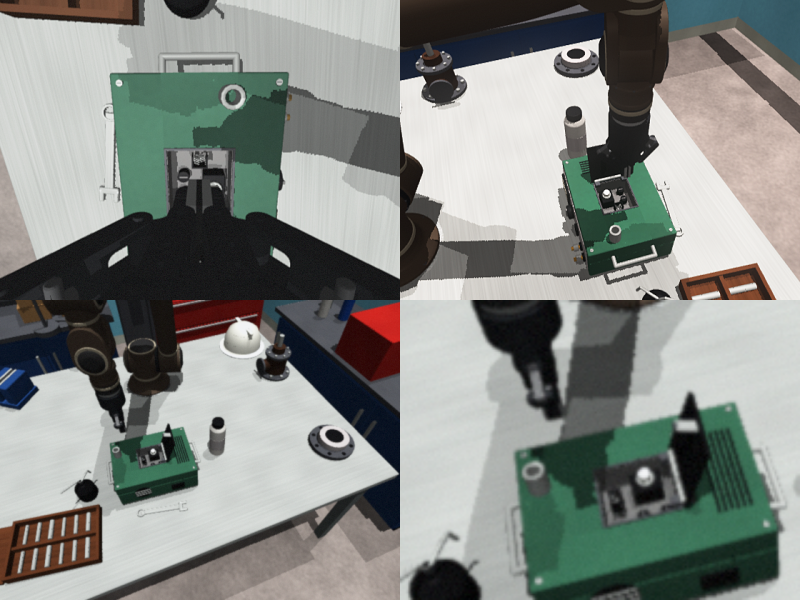

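The hatch stands open past upright. The white reset cap shows in the well, at about (607,194) in the side panel and (645,477) in the scene zoom. I'll triangulate it.

```bash
python3 - <<'E'
from h import *
import pickle
D=pickle.load(open("d2.pkl","rb"))
exp=np.array([567.3,-112.8,129]);A=np.zeros((3,3));b=np.zeros(3)
for n in("scene","side"):
    c=D[n];q=c["Rm"].T@(exp-c["p"]);u=c["cx"]-c["fx"]*q[0]/q[2];v=c["cy"]+c["fy"]*q[1]/q[2]
    W=world(c);hsv=cv2.cvtColor(c["color"],cv2.COLOR_RGB2HSV)
    yy,xx=np.mgrid[:420,:560];m=((abs(xx-u)<14)&(abs(yy-v)<14)&(hsv[...,2]>150)&(hsv[...,1]<60)).astype(np.uint8)
    k,l,st,ce=cv2.connectedComponentsWithStats(m)
    print(n,"exp",u,v)
    for i in range(1,k):
        if st[i,4]>5: print(st[i],ce[i].round(1),plane(c,*ce[i],129).round(1),np.median(W[l==i],0).round(1))
    i=min((i for i in range(1,k) if st[i,4]>8),key=lambda i:np.hypot(*(ce[i]-[u,v])))
    d=ray(c,*ce[i]);d/=np.linalg.norm(d);M=np.eye(3)-np.outer(d,d);A+=M;b+=M@c["p"]
p=np.linalg.solve(A,b);print("tri",p)
W=world(D["side"]);h=(W[...,2]>200)&(W[...,2]<240)&(W[...,0]>530)&(W[...,0]<640)&(W[...,1]>-80)&(W[...,1]<0);print("hatch top",h.sum(),np.median(W[h],0))
E
python3 to.py '[567.3,-112.8,190]'
```

```text
scene exp 213.97645739406386 210.52866025722605
[225 200   3  10  15] [226.5 204. ] [558.2 -74.7 129. ] [562.3 -75.7 135.4]
[211 208   7   8  40] [214.  211.4] [ 570.1 -113.4  129. ] [ 567.1 -112.5  127. ]
side exp 289.959074482029 268.94666243623993
[284 265  11  13  90] [289.2 270.8] [ 564.5 -116.3  129. ] [ 565.9 -113.8  127.8]
[297 269   7  14  46] [300.8 276.2] [ 580. -135.  129.] [ 591.7 -107.    84.8]
tri [ 565.86145617 -113.01366119  123.79104437]
hatch top 230 [556.74772388 -36.5510899  216.11591274]
11.75 [ 580.67544041 -190.4920983   278.89831122] [-0.32  0.31  0.31  1.58  0.   -1.8 ] tool cm [-7.61  2.04  8.89] F [ 0.37  0.02 -0.26] xaxis [-0.091 -0.996 -0.   ]
```

The button is at about (567,-113), which agrees with the hatch-based estimate. I'll aim 4 mm to the right of centre so the gripper body stays further from the open hatch. Contact is expected at TCP z ≈ 119.

```bash
python3 -m jog '[[[-1.5,0.4,0,0,0],[-1.5,0.4,0,0,0],[-1.5,0.4,0.5,0,0],[-1.5,0.4,1,0,0],[-1.2,0.43,2,0,0],[0,0,3,0,0],[0,0,3,0,0],[0,0,2,0,0],[0,0,1.5,0,0],[0,0,1,0,0],[0,0,0,0,0],[0,0,0,0,0]]]'
python3 to.py '[567.3,-117,119]'
python3 - <<'E'
from h import *
s=cam("side");c=cam("scene")
cv2.imwrite("pics/j.png",np.hstack([cv2.resize(s["color"][200:320,230:380,::-1],(400,320)),cv2.resize(c["color"][130:250,140:290,::-1],(400,320))]))
E
```

```text
time_s: 12.95
tool_pos: [567.2, -116.5, 139.6]
ee_rot: [-2.118, 2.32, -0.001]
wrist_force: [-0.0, 0.4, -0.2]
width: 0.002
grasp_force: 0.0
12.95 [ 567.21888422 -116.46883232  139.61092177] [-0.2   0.24 -0.08  1.25  0.   -1.68] tool cm [ 0.05 -0.01  2.06] F [-0.02  0.45 -0.15] xaxis [-0.091 -0.996  0.   ]
```

View pics/j.png

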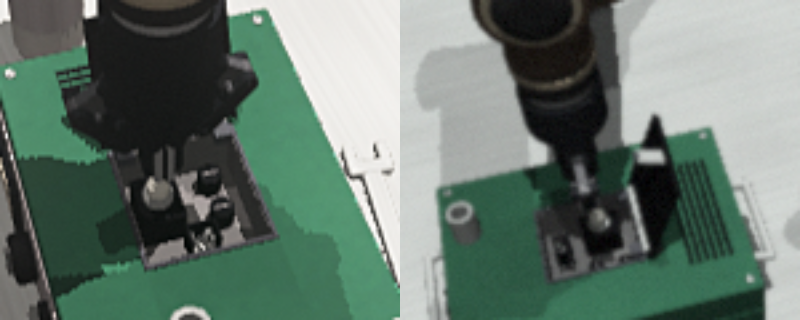

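Both views show the fingers above the white cap, with the gripper body clear of the standing hatch. The tip looks a little right of the cap, so I'll measure the lateral offset.

Run:
```python
from h import *
for n in("wrist","side","scene"):
    W=world(cam(n));m=(np.hypot(W[...,0]-567,W[...,1]+115)<35)&(W[...,2]>135)&(W[...,2]<166)
    P=W[m];print(n,m.sum(),np.percentile(P,[2,50,98],axis=0).round(1).tolist() if m.sum() else "")
    m=(np.hypot(W[...,0]-567,W[...,1]+115)<20)&(W[...,2]>121)&(W[...,2]<133);print(" btn",m.sum(),np.percentile(W[m],[5,50,95],axis=0).round(1).tolist() if m.sum() else "")
```

```text
wrist 566 [[555.1, -128.1, 154.9], [567.3, -126.8, 161.4], [580.2, -122.0, 165.8]]
 btn 202 [[560.3, -119.3, 121.4], [566.8, -118.0, 127.4], [572.9, -113.6, 130.5]]
side 55 [[552.6, -128.0, 135.4], [562.3, -124.6, 160.5], [576.4, -83.6, 165.4]]
 btn 63 [[558.6, -118.6, 121.6], [564.2, -114.7, 128.9], [572.9, -106.7, 131.1]]
scene 24 [[571.9, -130.9, 148.8], [575.2, -120.5, 160.3], [581.6, -110.1, 165.4]]
 btn 31 [[560.0, -120.7, 122.3], [569.5, -114.8, 127.5], [574.5, -108.4, 130.5]]
```

Finger centre is at about (567,-117) and the button at (567,-113). I'll shift 2 mm left and press in small steps.

```bash
python3 -m jog '[[[-0.1,0,0.3,0,0],[-0.1,0,0.3,0,0],[0,0,0.4,0,0],[0,0,0.4,0,0],[0,0,0.3,0,0],[0,0,0,0,0]]]' | grep -E 'time|pos|wrist'; for i in 1 2 3 ; do python3 -m jog '[[[0,0,0.1,0,0],[0,0,0,0,0]]]' | grep -E 'pos|wrist'; done
```

```text
time_s: 13.8
tool_pos: [566.9, -114.9, 121.2]
wrist_force: [0.1, 0.2, 0.4]
tool_pos: [567.3, -115.0, 120.9]
wrist_force: [-0.3, 0.2, -0.3]
tool_pos: [567.3, -115.0, 119.9]
wrist_force: [-0.3, -0.2, -0.7]
tool_pos: [567.4, -115.0, 119.0]
wrist_force: [-1.2, 0.1, 0.4]
```

```bash
for i in 1 2 3 4 5; do python3 -m jog '[[[0,0,0.1,0,0],[0,0,0,0,0]]]' | grep -E 'pos|wrist'; done
```

```text
tool_pos: [567.3, -115.0, 117.9]
wrist_force: [-0.2, -1.3, 1.9]
tool_pos: [567.4, -115.0, 117.0]
wrist_force: [0.3, 0.6, 2.3]
tool_pos: [567.2, -114.9, 115.7]
wrist_force: [-0.1, -1.5, -0.0]
tool_pos: [567.2, -114.9, 114.6]
wrist_force: [0.4, 0.6, 0.3]
tool_pos: [567.2, -114.9, 113.8]
wrist_force: [-0.1, 0.4, 0.3]
```

The catch has snapped in. I'll push on to the stop.

```bash
for i in 1 2 3 4; do python3 -m jog '[[[0,0,0.05,0,0],[0,0,0,0,0]]]' | grep -E 'pos|wrist'; done
```

```text
tool_pos: [567.2, -114.9, 113.3]
wrist_force: [-0.1, 0.4, 1.0]
tool_pos: [567.2, -114.9, 113.1]
wrist_force: [-0.6, 1.2, 2.3]
tool_pos: [567.2, -115.0, 113.1]
wrist_force: [-3.0, 1.6, 6.4]
tool_pos: [567.2, -114.9, 113.0]
wrist_force: [-3.3, 0.6, 7.2]
```

It is hard on the stop with 7 N. I'll retreat straight up, then to the right.

```bash
python3 -m jog '[[[0,0,-0.5,0,0],[0,0,-1,0,0],[0,0,-2,0,0],[0.3,0,-3,0,0],[0.7,0,-3,0,0],[1.5,0,-3,0,0],[2,0,-3,0,0],[2,0,-1,0,0],[1.5,0,0,0,0],[0,0,0,0,0],[0,0,0,0,0],[0,0,0,0,0]]]'
python3 - <<'E'
from h import *
s=cam("side");c=cam("scene")
for d in (s,c):
    W=world(d);hsv=cv2.cvtColor(d["color"],cv2.COLOR_RGB2HSV)
    m=(np.hypot(W[...,0]-567,W[...,1]+113)<9)&(W[...,2]>112)&(hsv[...,2]>150)&(hsv[...,1]<60);print(m.sum(),np.percentile(W[m][:,2],[50,80,90]) if m.sum() else "")
cv2.imwrite("pics/k.png",np.hstack([cv2.resize(s["color"][200:320,230:380,::-1],(400,320)),cv2.resize(c["color"][130:250,140:290,::-1],(400,320))]))
E
```

```text
time_s: 17.4
tool_pos: [559.6, -193.9, 275.8]
ee_rot: [2.118, -2.32, -0.003]
wrist_force: [-0.5, 0.1, 0.1]
width: -0.001
grasp_force: 0.0
63 [124.63142251 126.32116489 126.98425707]
28 [123.06353227 124.79218049 125.70423766]
```

View pics/k.png

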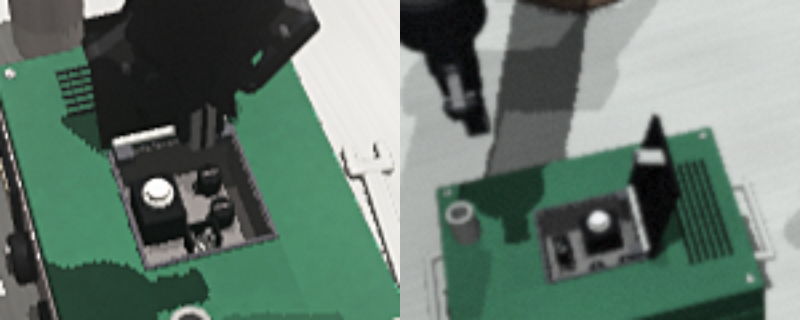

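The hatch is still open at scene (655,190), the cap sits lower at side (157,192) and now measures about z = 125, and the socket has not moved. The job is complete, so I'll hand it in.

```bash
python3 -c "
from plant import *
print(sign_off())"
```

```text
the job is handed in; nothing more can be done
None
```

The hatch opened after one gentle press (about 6.5 N) and is still standing open, the reset button is pressed home (snapped in, then held to its stop at about 7 N), and the job was handed in at about 17.5 s with the arm clear and the socket unmoved in the last pictures.

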